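# Hold a prism cell in the light gate

### The arm

A 7-joint arm with a two-finger parallel gripper is mounted at the origin on the work surface. World frame = base frame: x ahead of the robot, y to its left, z up, the work surface at z = 0. Lengths are in m, angles in rad, forces in N, time in s.
With the tool pointing down it reaches from about 0.4 to 0.85 m from the base axis. Payload 4.5 kg.
Tool frame: the origin (TCP) lies at the very end of the fingers, on their centre line; the grasp point (between the pads) lies 19 mm behind it; y points along the fingers, x is the direction in which the jaws open and shut, and the axes are right-handed (so a half turn about y gives the same grasp; the last joint's range is limited). The gripper opens to 88 mm and grips with 3 to 60 N. Pads are 18 mm wide; open, the fingers measure 123 mm over their backs; the gripper's body (75 mm by 187 mm) begins 45 mm behind the grasp point.
Start: joints at [1.365, 0.689, -0.195, 1.565, 0.157, 0.902, -0.215], TCP at [0.148, -0.607, 0.239] pointing down, gripper open.
Joint ranges: [-3.01, 3.01], [-0.46, 2.08], [-1.47, 1.51], [0.13, 2.56], [-1, 4.14], [0.04, 2.09], [-2.66, 2.66]. Speed limits (rad/s): [2.57, 2.57, 3.14, 3.14, 3.14, 3.14, 3.14].

### API

Orientations are given as a unit quaternion [x, y, z, w].
In Python, from plant import r gives the robot as it stands.
- The arm moves only by the shell command python3 -m inch 'ROWS' [OPENING] [FORCE]. ROWS is JSON, a list of rows, each a list of 6 numbers: the shift along the tool's x, y, z in mm, then the turn, a rotation vector about the tool's x, y, z in rad. In form: [[x, y, z, ax, ay, az], ...]. A call has 1 to 12 rows; each row shifts and turns the commanded pose from where the row before left it, along the tool's axes as they then stand; what a row does not reach is not made up. A row lasts 1/12 s, in which the tool goes at most 41.7 mm and 7.16 degrees, less where a joint would pass 70% of its speed; a pose out of reach is approached as far as the arm can. A call is refused whole if a number of a shift passes 41.7 or a number of a turn 0.125, either way. A call with a gripper value outside its range is refused whole. OPENING is the finger opening in mm, from 0 to 88.1, set as the call begins (- or left out, the last holds). The fingers move at their own pace and stop on an object; FORCE is the grip in N (left out, the last holds). Time passes only in rows, so rows that do not move let the fingers close. It gives the time, the measured TCP pose, the force and the opening at its end, in the units of the state.
- r.get_state(): the state, without advancing time (a new reading comes with each control period).
- r.snapshot(name): name is "side" or "top" or "wrist"; returns a dict with "img" (420x560x3 uint8, red, green, blue), "range_z" (420x560 float32, m along the optical axis (not along the pixel's ray), 0 where there is no reading), "mtx" (3x3 intrinsics, pixels), "k1" (the pictures are not rectified: a ray, as slopes to the right and down, at radius r is drawn at 1 + k1 r^2 times it, then the intrinsics apply), "camera_from_world" (4x4, takes a point from world to camera coordinates); the wrist camera has in their place "tool_from_camera" (4x4, takes a point from camera to tool coordinates, whose origin is the TCP and whose axes are the tool frame's). Camera axes: x right, y down, z forward; pixel columns grow to the right and rows downward; lengths in m; the calibration is good to about 2 mm. A picture is of the moment at which its call begins: read the wrist's pose just before it.
- r.finish_job(): hands the job in, once; it reports no verdict.
The state is a dict: "clock": time; "q": joint angles; "qd": joint speeds; "joint_torque": joint torques, N m; "tool_pos": TCP position; "eef_rot": TCP orientation; "contact_force": force on the tool from outside, world axes, zero at the start; "moment": the same for the moment, N m; "opening": opening from 0.0 (shut) to 1.0 (fully open).
Only numpy, scipy, OpenCV 4.12 (cv2) and the standard library are available. Lean on these libraries where they do the work, as an engineer would, in place of code of your own. Each camera call takes 0.05 s, during which the arm holds its last target.

### The job

Lift the loose grey dust cover with the blue knob off its stand and stand it upright on the cork mat. Then take the glass prism cell that was under it, touching it only on its two white frosted faces, never on the clear glass, and hold it upright in the middle of the light path between the lamp and the receiver, clear faces square to the lamp and receiver, clear of the gate and its base. Finish still holding it there in the gripper; leave everything else where it is.

Things in the scene. Friction and masses are not known exactly. Their poses are not given: they have to be found in the camera images.
- stand: Black square stand, 84 x 84 x 18 mm, fixed on the bench, holding the cell under the blue-knobbed cover; it and the other stand may have swapped places. Origin at the centre of its underside, z up. In its top is a recess 32 mm (x) by 26 mm (y), 10 mm deep (recess floor 8 mm above the bench).
- cover: Loose dust cover over the cell: round grey cup upside down, outer diameter 60, wall 3, height 70, hollow 66 mm deep, 50 to 100 g, with a blue round knob of diameter 22 and height 30 mm on top. Origin at the centre of its open lower rim, z up. It rests on the stand's top, 18 mm above the bench, nothing holding it. The cell inside reaches 65 mm above the stand's top.
- cover_knob (a point): Middle of the blue knob, on its axis, 85 mm above the cover's rim; a good place to grip.
- cell: Loose upright glass block 30 (x) x 24 (y) x 75 mm (z), 90 to 180 g. Its +y and -y faces (30 mm wide, 24 mm apart) are white frosted layers 2 mm thick: grip these only. The +x and -x faces (24 mm wide) and the ends are clear blue-green glass. Origin at the centre of its underside, z up. It stands 10 mm deep in the stand's recess (1 mm play all round), axes along the stand's; pulls straight up.
- cell_center (a point): Middle of the cell, 37.5 mm above its underside.
- mat: Cork mat, 120 x 120 x 4 mm, fixed on the bench; origin at the centre of its underside (its top is 4 mm above the bench), z up.
- gate: Light gate fixed on the bench: aluminium base 280 (x) x 80 (y) x 12 mm, grey lamp housing at its -x end, black receiver at its +x end, each 60 x 60 mm, tops 107 mm above the bench. Their lenses face each other along the gate's x axis (the light path), 130 mm free between the lens rims. Red cross on the base below the path's middle. Origin at the centre of its underside, z up.
- beam_mid (a point): Middle of the light path: midway between the two lenses, on their axis, 75 mm above the bench (63 mm above the gate's base plate). The cell's middle belongs here.
- stand_b: The other black stand, same shape, fixed; not part of the job.
- cover_b: The other dust cover, same shape but with a yellow knob, standing on the other stand; leave it alone. Origin at the centre of its lower rim.
- starter_a: Small white lamp starter, a standing cylinder of diameter 21 mm, 36 mm high plus two pins of 8 mm; loose bystander. Origin at the centre of its underside.
- starter_b: Second white lamp starter, the same shape; loose bystander. Origin at the centre of its underside.
- white_carton: White lamp carton standing up, 60 x 60 x 110 mm; loose bystander. Origin at the centre of its underside.
- green_carton: Green carton, 60 x 90 x 50 mm; loose bystander. Origin at the centre of its underside.
- screwdriver: Screwdriver lying on the bench along its x axis, handle towards its -x; loose bystander.
Not all that is in view belongs to the job. What is meant by the mat is not purple, and is the larger of those in its own colour.

How it is judged:
By the outcome, as a careful person would: the job done as asked, in the order asked, and still so for the second after the job is handed in, while the arm keeps its last pose, push and grip.
It also fails if it takes over 64 s, if anything falls off the work surface, if the arm or the gripper's body presses on something with over 40 N, if the wrist force passes 120 N, or if a joint passes its speed limit or range.

## Working session

There is one attempt and no reset: what is moved stays moved. The work goes in short steps, Python scripts to look and compute and a shell command to move; the robot and the scene stay as the last step left them, time stands still between calls to the robot, and variables do not carry over. Pictures are saved under pics/ and viewed, and the job is handed in when it is done.

```bash
ls; mkdir -p pics; python3 - <<'E'
from plant import r
import cv2,numpy as np
s=r.get_state();print(s['clock'],s['tool_pos'],s['eef_rot'],s['opening'],s['contact_force'])
for n in ['side','top','wrist']:
    d=r.snapshot(n);cv2.imwrite(f'pics/{n}0.png',d['img'][:,:,::-1]);print(n,d['mtx'].tolist(),d['k1'],np.round(d.get('camera_from_world',d.get('tool_from_camera')),3).tolist())
    np.savez(f'{n}0.npz',**d)
E
```

```text
pics
0.0 [ 0.14825599 -0.60653386  0.23792316] [-0.55589767  0.4370925  -0.43605326  0.55658376] 1.0018683735970737 [-0.37226954  0.16084939  0.37354572]
side [[543.1768887468958, 0.0, 290.7169290318345], [0.0, 543.1768887468958, 213.2724382260241], [0.0, 0.0, 1.0]] -0.08535156469779497 [[-0.952, -0.307, 0.006, 0.487], [-0.235, 0.717, -0.656, 0.165], [0.197, -0.626, -0.755, 1.651], [0.0, 0.0, 0.0, 1.0]]
top [[505.3835654887698, 0.0, 274.36581024435986], [0.0, 505.3835654887698, 208.33220331419284], [0.0, 0.0, 1.0]] -0.0919936255695058 [[0.006, -1.0, -0.004, 0.016], [-0.991, -0.005, -0.134, 0.531], [0.134, 0.005, -0.991, 1.541], [0.0, 0.0, 0.0, 1.0]]
wrist [[363.3337754796933, 0.0, 278.78776558654755], [0.0, 363.3337754796933, 202.13398523403424], [0.0, 0.0, 1.0]] -0.0863327371921824 [[1.0, 0.001, 0.0, -0.001], [-0.0, -0.284, 0.959, -0.145], [0.001, -0.959, -0.284, 0.073], [0.0, 0.0, 0.0, 1.0]]
```

View pics/side0.png

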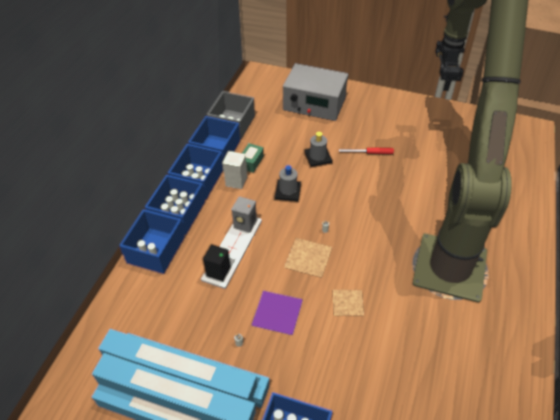

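View pics/top0.png

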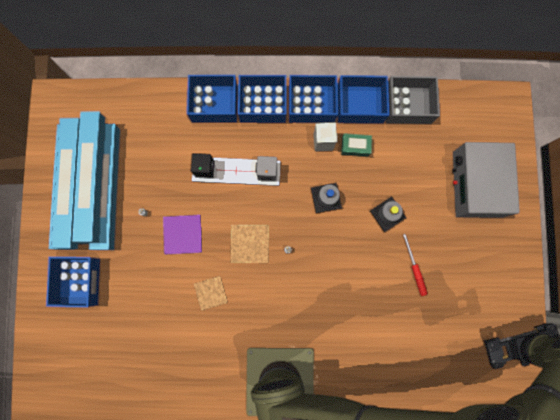

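View pics/wrist0.png

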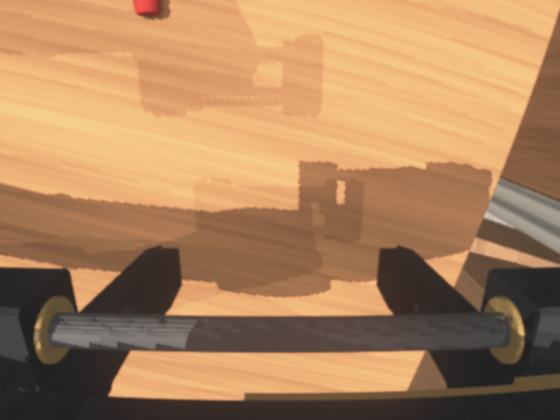

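The side view shows the blue knob at (289,171), the yellow knob at (319,136), the large cork mat at (308,257), a small cork mat at (348,302), the purple mat at (277,312) and the gate at (232,248).

The top view shows blue at (330,194), yellow at (395,211), large cork at (250,243), small cork at (211,293), purple at (182,235) and the gate's red cross at (236,171).

Things that could be mistaken for what I want:
- **Cover:** blue knob (330,194) or yellow knob (395,211). I choose blue.
- **Mat:** cork large (250,243), cork small (211,293) or purple (182,235). I choose the large cork.

Next I'll check these in close crops and measure.

```bash
cat > h.py <<'E'
import numpy as np,cv2
from scipy.spatial.transform import Rotation as R
def load(n): return dict(np.load(n+'.npz'))
def T_cw(d,pose=None):
    if 'camera_from_world' in d: return np.linalg.inv(d['camera_from_world'])
    T=np.eye(4);T[:3,:3]=R.from_quat(pose[1]).as_matrix();T[:3,3]=pose[0]
    return T@d['tool_from_camera']
def ray(d,uv,pose=None):
    k=float(d['k1']);uv=np.array(uv,float).reshape(-1,1,2)
    x=cv2.undistortPoints(uv,d['mtx'],np.array([k,0,0,0,0.]))[:,0]
    T=T_cw(d,pose);v=np.c_[x,np.ones(len(x))]@T[:3,:3].T
    return T[:3,3],v
def onplane(d,uv,z,pose=None):
    o,v=ray(d,uv,pose);return o+v*((z-o[2])/v[:,2])[:,None]
def tri(rays):
    A=np.zeros((3,3));b=np.zeros(3)
    for o,v in rays:
        v=v[0]/np.linalg.norm(v[0]);P=np.eye(3)-np.outer(v,v);A+=P;b+=P@o
    p=np.linalg.solve(A,b);res=[np.linalg.norm((np.eye(3)-np.outer(v[0],v[0])/(v[0]@v[0]))@(p-o)) for o,v in rays]
    return p,res
def project(d,P,pose=None):
    T=np.linalg.inv(T_cw(d,pose));q=cv2.projectPoints(np.array(P,float).reshape(-1,1,3),cv2.Rodrigues(T[:3,:3])[0],T[:3,3],d['mtx'],np.array([float(d['k1']),0,0,0,0.]))[0]
    return q[:,0]
def blob(d,lo,hi,box):
    hsv=cv2.cvtColor(d['img'],cv2.COLOR_RGB2HSV);m=cv2.inRange(hsv,np.array(lo),np.array(hi))
    x0,y0,x1,y1=box;mm=np.zeros_like(m);mm[y0:y1,x0:x1]=m[y0:y1,x0:x1]
    n,l,s,c=cv2.connectedComponentsWithStats(mm)
    if n<2: return None,mm
    i=1+np.argmax(s[1:,4]);return (c[i],s[i]),(l==i).astype(np.uint8)
E
python3 - <<'E'
from h import *
t=load('top0');s=load('side0')
for nm,lo,hi,bt,bs in [('blue',(105,120,60),(125,255,255),(310,170,350,215),(275,155,305,185)),('yellow',(20,150,120),(35,255,255),(375,195,415,230),(305,125,335,150)),('red',(165,80,80),(180,255,255),(225,160,250,185),(215,225,255,260))]:
    a,ma=blob(t,lo,hi,bt);b,mb=blob(s,lo,hi,bs);print(nm,a,b)
    if a and b: print(tri([ray(t,a[0]),ray(s,b[0])]))
    if a: print(onplane(t,a[0],.012))
# mats: cork by contours
hsv=cv2.cvtColor(t['img'],cv2.COLOR_RGB2HSV)
print('cork hsv',hsv[243,250],hsv[293,211],'bench',hsv[243,320], hsv[280,260])
o=[]
for n,d,c in [('top',t,(330,197)),('top',t,(250,243)),('top',t,(236,170)),('side',s,(288,180)),('side',s,(308,257)),('side',s,(232,248))]:
    x,y=c;o.append(cv2.resize(d['img'][y-32:y+32,x-50:x+50],None,fx=4,fy=4,interpolation=cv2.INTER_CUBIC)[:,:266*2])
o=[cv2.resize(i,(266,170)) for i in o]
cv2.imwrite('pics/crop0.png',cv2.resize(np.vstack([np.hstack(o[:3]),np.hstack(o[3:])]),None,fx=1,fy=1)[:,:,::-1])
# depth clusters
for n,d in (('top',t),):
    for uv in [(330,194),(325,205),(250,243),(236,180),(203,165),(267,167),(288,249),(325,130),(357,144),(300,280)]:
        z=d['range_z'][uv[1],uv[0]];o_,v=ray(d,uv);T=T_cw(d);v=v[0]/(v[0]@T[:3,2]);print(uv,np.round(o_+v*z,3))
E
```

```text
blue (array([329.88372093, 192.88372093]), array([327, 190,   7,   7,  43], dtype=int32)) (array([287.93548387, 169.64516129]), array([286, 166,   5,   8,  31], dtype=int32))
(array([ 0.5693623 , -0.14750455,  0.1032765 ]), [np.float64(0.0002669673345744428), np.float64(0.0002669673345745538)])
[[ 0.58488881 -0.15714685  0.012     ]]
yellow (array([393.73170732, 209.6097561 ]), array([390, 207,   8,   6,  41], dtype=int32)) (array([318.63636364, 136.81818182]), array([318, 135,   3,   5,  11], dtype=int32))
(array([ 0.51985378, -0.33986372,  0.09959072]), [np.float64(0.0006268953975783361), np.float64(0.0006268953975784073)])
[[ 0.53221323 -0.36028818  0.012     ]]
red None None
cork hsv [ 16 131 210] [ 16 124 205] bench [ 14 156 190] [ 13 150 194]
(330, 194) [ 0.563 -0.146  0.121]
(325, 205) [ 0.541 -0.138  0.047]
(250, 243) [0.424 0.095 0.007]
(236, 180) [0.624 0.142 0.017]
(203, 165) [0.653 0.236 0.105]
(267, 167) [0.646 0.042 0.113]
(288, 249) [ 0.404 -0.024  0.038]
(325, 130) [ 0.761 -0.133  0.116]
(357, 144) [ 0.735 -0.24   0.053]
(300, 280) [ 0.31  -0.062  0.005]
```

View pics/crop0.png

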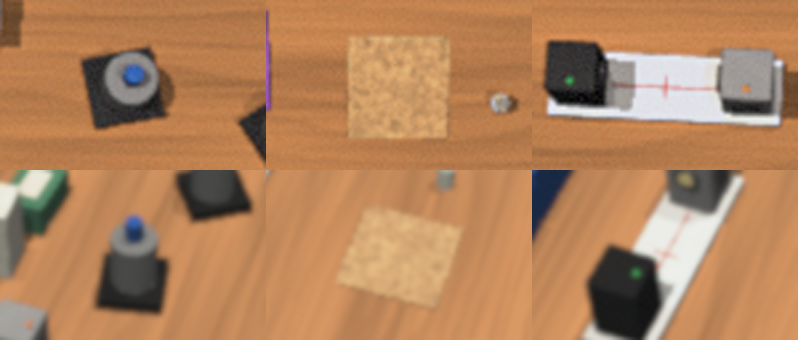

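The crops confirm the choice: the blue-knobbed cover on its stand, the larger cork mat, and the gate with its red cross. Now I'll work out the tool axes and the first move.

```bash
cat >> h.py <<'E'
def tooldelta(st,target):  # mm along tool axes
    M=R.from_quat(st['eef_rot']).as_matrix();return M.T@(np.array(target)-st['tool_pos'])*1000
def tilt(st,xdir):  # rotvec (tool axes) to point y down with tool x along xdir (world, 2D)
    M=R.from_quat(st['eef_rot']).as_matrix();x=np.array([xdir[0],xdir[1],0.]);x/=np.linalg.norm(x);y=np.array([0,0,-1.]);z=np.cross(x,y)
    return R.from_matrix(M.T@np.c_[x,y,z]).as_rotvec()
E
python3 - <<'E'
from h import *
from plant import r
st=r.get_state();M=R.from_quat(st['eef_rot']).as_matrix();print(M.round(3))
t=load('top0');img=t['img']
hsv=cv2.cvtColor(img,cv2.COLOR_RGB2HSV)
def rect(mask,z,nm):
    c=max(cv2.findContours(mask,cv2.RETR_EXTERNAL,cv2.CHAIN_APPROX_NONE)[0],key=cv2.contourArea)
    P=onplane(t,c[:,0].astype(float),z)[:,:2]
    print(nm,[np.round(q,3).tolist() if not np.isscalar(q) else q for q in cv2.minAreaRect((P*1000).astype(np.float32))])
m=np.zeros(img.shape[:2],np.uint8);b=(225,218,275,268)
sub=cv2.GaussianBlur(hsv,(5,5),0)
m[b[1]:b[3],b[0]:b[2]]=((sub[...,1]<142)&(sub[...,2]>180))[b[1]:b[3],b[0]:b[2]]
rect(m,.004,'mat')
m[:]=0;b=(185,145,290,195);m[b[1]:b[3],b[0]:b[2]]=((hsv[...,1]<60)&(hsv[...,2]>150))[b[1]:b[3],b[0]:b[2]];rect(m,.012,'gate')
m[:]=0;b=(305,175,350,220);m[b[1]:b[3],b[0]:b[2]]=((hsv[...,2]<75))[b[1]:b[3],b[0]:b[2]];rect(m,.018,'stand')
k=[.566,-.147,.19]
print(tooldelta(st,k))
E
```

```text
[[ 0.238 -0.     0.971]
 [-0.971  0.001  0.238]
 [-0.001 -1.    -0.   ]]
mat [[423.302, 97.455], [123.274, 123.66], 0.3807591497898102]
gate [[660.973, 143.038], [280.12, 92.943], 87.49137115478516]
stand [[568.541, -144.123], [81.637, 82.838], 10.957465171813965]
[-347.24550101   48.5383834   514.92674382]
```

```bash
python3 -m inch '[[-22,0,33,0,0,0],[-22,0,33,0,0,0],[-22,0,33,0,0,0],[-22,0,33,0,0,0],[-22,0,33,0,0,0],[-22,0,33,0,0,0],[-22,0,33,0,0,0],[-22,0,33,0,0,0],[-22,0,33,0,0,0],[-22,0,33,0,0,0],[-22,0,33,0,0,0],[-22,0,33,0,0,0]]' 88; python3 - <<'E'
from h import *
from plant import r
st=r.get_state();print(st['clock'],tooldelta(st,[.566,-.147,.2]),tilt(st,(.238,-.971)),st['q'])
E
```

```text
clock: 1.15
tool_pos: [0.4713, -0.2549, 0.2386]
eef_rot: [0.556, -0.437, 0.436, -0.556]
contact_force: [0.9, -0.6, -0.1]
opening: 0.998
1.15 [-82.33243857  38.59079664 117.62598144] [ 3.70208024e-04 -4.80701780e-04 -8.85130860e-05] [ 0.50121249  0.57117229 -0.14692871  1.83633703  0.11749993  0.74279928
 -1.0403198 ]
```

```bash
python3 -m inch '[[-20,5,29,0,0,0],[-20,10,29,0,0,0],[-20,10,29,0,0,0],[-20,10,29,0,0,0],[0,0,0,0,0,0],[0,0,0,0,0,0]]' 88; cat > w.py <<'E'
import sys
from h import *
from plant import r
n=sys.argv[1]
st=r.get_state();d=r.snapshot('wrist');np.savez(n+'.npz',pos=st['tool_pos'],quat=st['eef_rot'],**d)
cv2.imwrite(f'pics/{n}.png',d['img'][:,:,::-1]);print(st['clock'],np.round(st['tool_pos'],4),np.round(tilt(st,R.from_quat(st['eef_rot']).as_matrix()[:2,0]),4),np.round(st['q'],3),st['contact_force'].round(2) if hasattr(st['contact_force'],'round') else st['contact_force'],st['opening'])
E
python3 w.py w1
```

```text
clock: 1.65
tool_pos: [0.5648, -0.1484, 0.2027]
eef_rot: [-0.557, 0.436, -0.435, 0.557]
contact_force: [-0.8, -1.2, 0.7]
opening: 0.998
1.65 [ 0.5648 -0.1484  0.2027] [ 0.0008  0.     -0.0018] [ 0.25   0.678 -0.122  1.732  0.112  0.74  -1.254] [-0.84 -1.21  0.72] 0.9982047990748015
```

View pics/w1.png

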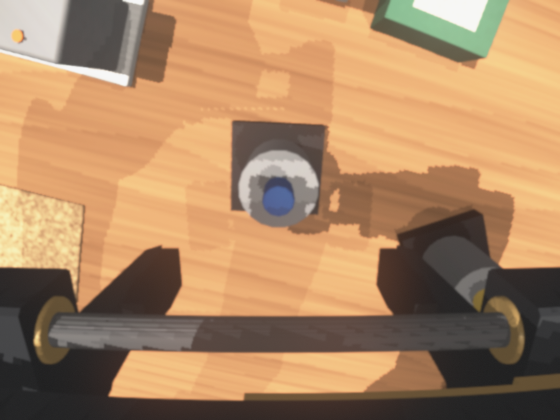

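Wrist view: the blue knob is at (278,196), the stand is around (280,165), and the mat corner is at (80,205). The gripper is nearly centred. Now I'll refine the knob position.

```bash
python3 - <<'E'
from h import *
from plant import r
w=load('w1');p=(w['pos'],w['quat']);t=load('top0');s=load('side0')
hsv=cv2.cvtColor(w['img'],cv2.COLOR_RGB2HSV);print(hsv[196,278])
b,m=blob(w,(100,100,40),(130,255,255),(230,150,330,240));print(b)
c=max(cv2.findContours(m,0,cv2.CHAIN_APPROX_NONE)[0],key=len)
ctop=cv2.minEnclosingCircle(c);print(ctop)
print('wrist at .118 top',onplane(w,ctop[0],.118,p),'cent .112',onplane(w,b[0],.112,p))
a,_=blob(t,(105,120,60),(125,255,255),(310,170,350,215));e,_=blob(s,(105,120,60),(125,255,255),(275,155,305,185))
print(tri([ray(w,b[0],p),ray(t,a[0])]),tri([ray(w,b[0],p),ray(s,e[0])]),tri([ray(w,b[0],p),ray(t,a[0]),ray(s,e[0])]))
# stand corners
m=((hsv[...,2]<70)).astype(np.uint8);m[:115]=0;m[230:]=0;m[:,:225]=0;m[:,335:]=0
c=max(cv2.findContours(m,0,cv2.CHAIN_APPROX_NONE)[0],key=cv2.contourArea)
P=onplane(w,c[:,0].astype(float),.018,p)[:,:2];print(cv2.minAreaRect((P*1000).astype(np.float32)))
print(tooldelta(r.get_state(),[.566,-.147,.091]))
# depth
z=w['range_z'];u,v=278,196
o,vv=ray(w,(u,v),p);T=T_cw(w,p);vv=vv[0]/(vv[0]@T[:3,2]);print('depth pt',o+vv*z[v,u], o+0*z[v,u])
E
```

```text
[111 116 154]
(array([278.28368794, 198.07624113]), array([264, 186,  29,  24, 564], dtype=int32))
((278.0, 199.3333282470703), 14.609835624694824)
wrist at .118 top [[ 0.57133367 -0.1455342   0.118     ]] cent .112 [[ 0.57055319 -0.14590377  0.112     ]]
(array([ 0.56906908, -0.14666753,  0.10681239]), [np.float64(0.00042087093142126634), np.float64(0.0004208709314212742)]) (array([ 0.56859763, -0.14633421,  0.10457946]), [np.float64(0.00011224116167359365), np.float64(0.00011224116167355063)]) (array([ 0.56889328, -0.14675771,  0.10448971]), [np.float64(0.0005429416886575506), np.float64(0.0007720860700665978), np.float64(0.0003256088629807064)])Traceback (most recent call last):
  File "<stdin>", line 13, in <module>
ValueError: max() iterable argument is empty
```

```bash
python3 - <<'E'
from h import *
from plant import r
print(tooldelta(r.get_state(),[.570,-.146,.092]))
E
```

```text
[ -3.32169362 111.14743573   7.38134219]
```

```bash
python3 -m inch '[[-1.5,20,3,0,0,0],[-1.8,30,4.4,0,0,0],[0,30,0,0,0,0],[0,20,0,0,0,0],[0,11,0,0,0,0],[0,0,0,0,0,0],[0,0,0,0,0,0]]' 50; python3 w.py w2; python3 - <<'E'
from plant import r
import cv2
d=r.snapshot('side');cv2.imwrite('pics/s2.png',cv2.resize(d['img'][100:260,200:400],None,fx=3,fy=3,interpolation=2)[:,:,::-1])
E
```

```text
clock: 2.28
tool_pos: [0.5702, -0.1477, 0.0932]
eef_rot: [0.556, -0.437, 0.437, -0.556]
contact_force: [-0.2, 0.3, 0.6]
opening: 0.569
2.2833 [ 0.5702 -0.1477  0.0932] [ 0.0003 -0.      0.0007] [ 0.228  0.843 -0.092  1.792  0.142  0.513 -1.291] [-0.19  0.34  0.61] 0.5687947486139765
```

View pics/w2.png

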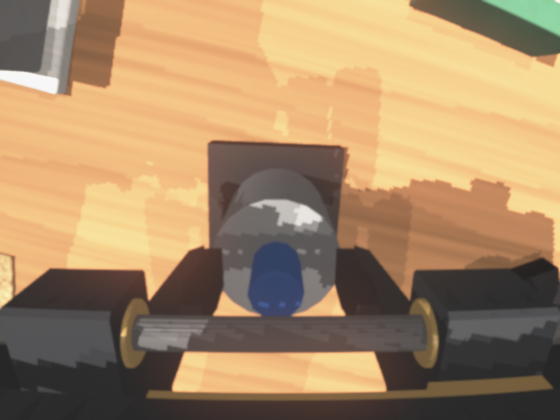

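View pics/s2.png

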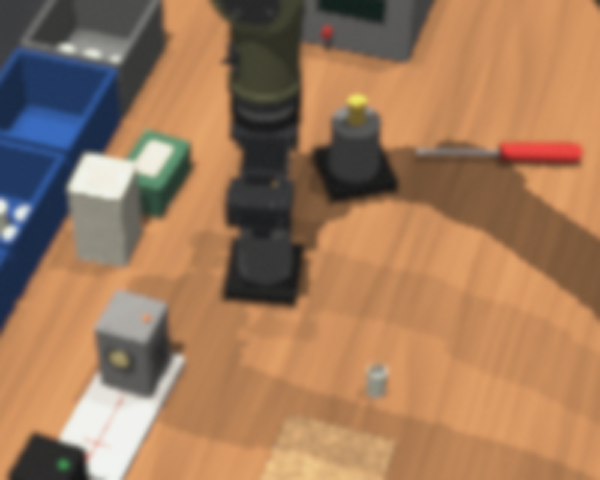

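The knob, at wrist (276,280), sits centred between the fingers. I'll close the gripper and lift straight up.

```bash
python3 -m inch '[[0,0,0,0,0,0],[0,0,0,0,0,0],[0,0,0,0,0,0],[0,0,0,0,0,0],[0,0,0,0,0,0],[0,-3,0,0,0,0],[0,-5,0,0,0,0],[0,0,0,0,0,0]]' 5 25; python3 w.py w3
```

```text
clock: 3.05
tool_pos: [0.571, -0.1465, 0.1016]
eef_rot: [-0.556, 0.436, -0.437, 0.556]
contact_force: [-0.5, -0.3, -0.4]
opening: 0.237
3.05 [ 0.571  -0.1465  0.1016] [-0.0013  0.      0.0007] [ 0.228  0.83  -0.096  1.788  0.14   0.529 -1.289] [-0.55 -0.32 -0.43] 0.2367658297549333
```

```bash
python3 -m inch '[[0,-10,0,0,0,0],[0,-20,0,0,0,0],[0,-25,0,0,0,0],[0,-25,0,0,0,0],[0,-10,0,0,0,0],[0,0,0,0,0,0]]'; python3 w.py w4;python3 - <<'E'
from h import *
from plant import r
st=r.get_state();print(tooldelta(st,[.4233,.0975,.19]))
for n in ('side','top'): d=r.snapshot(n);np.savez(n+'4.npz',**d)
d=load('side4');cv2.imwrite('pics/s4.png',cv2.resize(d['img'][100:260,200:400],None,fx=3,fy=3,interpolation=2)[:,:,::-1])
E
```

```text
clock: 3.6
tool_pos: [0.5723, -0.1468, 0.1935]
eef_rot: [-0.555, 0.435, -0.438, 0.557]
contact_force: [-1.2, 0.3, -1.0]
opening: 0.242
3.6 [ 0.5723 -0.1468  0.1935] [-0.0052  0.      0.0024] [ 0.242  0.695 -0.118  1.727  0.115  0.72  -1.267] [-1.2   0.32 -1.04] 0.2418540454413474
[-272.19165084    1.19579068  -85.60122555]
```

View pics/w4.png

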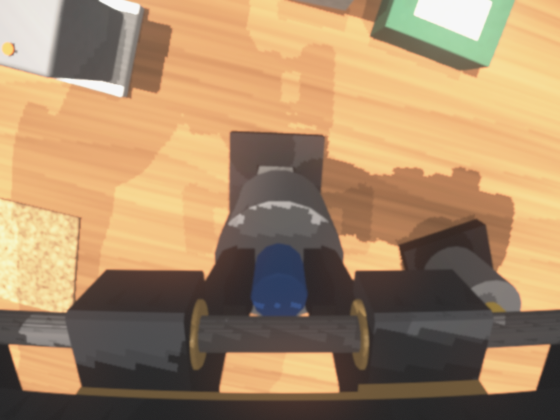

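View pics/s4.png

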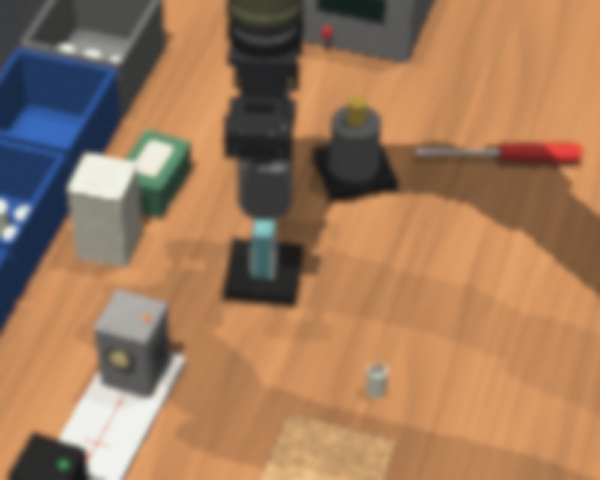

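The cover is clear: side crop shows it at (265,190), and the cell stands in the stand at (262,250). Carrying it to the mat.

```bash
python3 -m inch '[[-15,0,-5,0,0,0],[-30,0,-9,0,0,0],[-36,0,-11,0,0,0],[-36,0,-11,0,0,0],[-36,0,-12,0,0,0],[-36,0,-11,0,0,0],[-36,0,-11,0,0,0],[-30,0,-9,0,0,0],[-17,0,-6.5,0,0,0],[0,0,0,0,0,0],[0,0,0,0,0,0]]'; python3 w.py w5;python3 - <<'E'
from h import *
from plant import r
st=r.get_state();print(tooldelta(st,[.4233,.0975,.08]),tilt(st,(.238,-.971)))
for n in ('side','top'): d=r.snapshot(n);np.savez(n+'5.npz',**d);cv2.imwrite(f'pics/{n}5.png',cv2.resize(d['img'][120:300,190:410],None,fx=3,fy=3,interpolation=2)[:,:,::-1])
E
```

```text
clock: 4.67
tool_pos: [0.4219, 0.0979, 0.1898]
eef_rot: [0.558, -0.436, 0.435, -0.556]
contact_force: [-0.4, -1.3, -0.8]
opening: 0.239
4.6667 [0.4219 0.0979 0.1898] [ 0.0024 -0.      0.0004] [-0.3    0.539 -0.053  2.176  0.065  0.43  -1.733] [-0.43 -1.29 -0.84] 0.23859481730923782
[ -0.59488063 109.97180051   0.86479121] [ 0.0015117  -0.00055541  0.00085218]
```

View pics/w5.png

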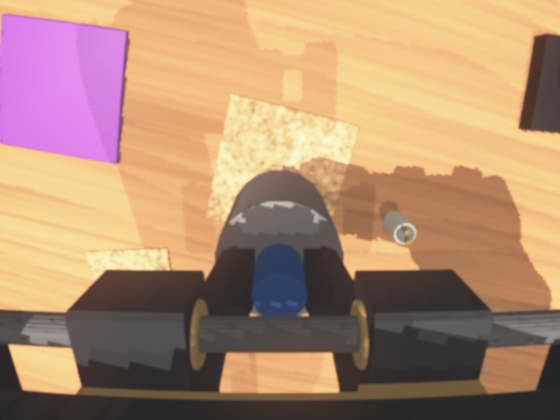

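View pics/side5.png

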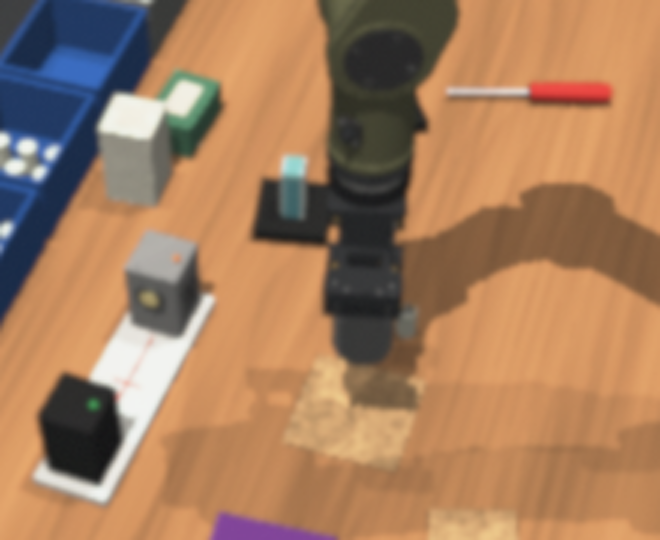

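View pics/top5.png

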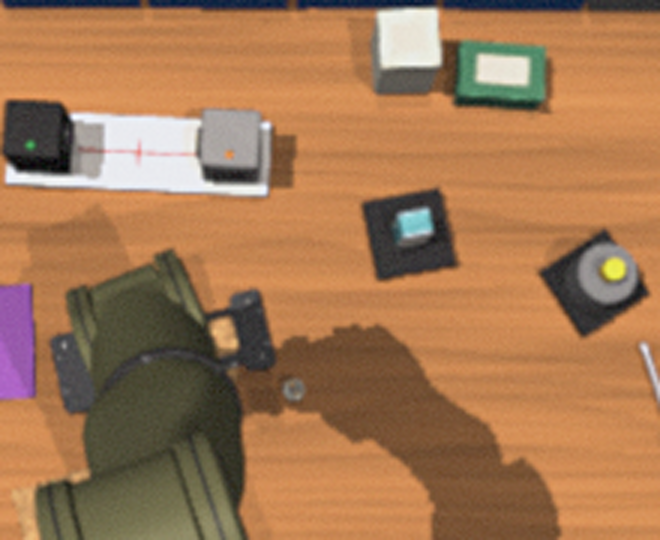

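```bash
python3 -m inch '[[0,15,0,0,0,0],[0,28,1,0,0,0],[0,28,0,0,0,0],[0,18,0,0,0,0],[0,10,0,0,0,0],[0,5,0,0,0,0],[0,2,0,0,0,0],[0,0,0,0,0,0],[0,0,0,0,0,0]]'; python3 w.py w6
```

```text
clock: 5.57
tool_pos: [0.4244, 0.0974, 0.0852]
eef_rot: [-0.556, 0.437, -0.437, 0.556]
contact_force: [-0.3, -0.6, -0.9]
opening: 0.235
5.5667 [0.4244 0.0974 0.0852] [-0.0011  0.      0.0002] [-0.322  0.764 -0.016  2.253  0.091  0.124 -1.755] [-0.26 -0.57 -0.89] 0.23470550131621482
```

```bash
python3 -m inch '[[0,2,0,0,0,0],[0,2,0,0,0,0],[0,1,0,0,0,0],[0,0.5,0,0,0,0],[0,0.5,0,0,0,0],[0,0,0,0,0,0]]'; python3 w.py w7
```

```text
clock: 6.12
tool_pos: [0.4238, 0.0979, 0.079]
eef_rot: [-0.556, 0.436, -0.437, 0.556]
contact_force: [-0.5, 1.2, 3.9]
opening: 0.243
6.1167 [0.4238 0.0979 0.079 ] [-0.0003 -0.     -0.    ] [-0.324  0.778 -0.014  2.256  0.092  0.108 -1.756] [-0.45  1.16  3.86] 0.242683778136911
```

Contact at 3.9 N, at the expected height (0.079). I'll release slowly and rise.

```bash
python3 -m inch '[[0,0,0,0,0,0],[0,0,0,0,0,0],[0,0,0,0,0,0],[0,0,0,0,0,0],[0,0,0,0,0,0]]' 60; python3 -m inch '[[0,-8,0,0,0,0],[0,-20,0,0,0,0],[0,-35,0,0,0,0],[0,-35,0,0,0,0],[0,-25,0,0,0,0],[0,0,0,0,0,0]]'; python3 w.py w8;python3 - <<'E'
from h import *
from plant import r
st=r.get_state();print(tooldelta(st,[.57,-.145,.22]))
for n in ('side','top'): d=r.snapshot(n);np.savez(n+'8.npz',**d);cv2.imwrite(f'pics/{n}8.png',cv2.resize(d['img'][120:300,190:410],None,fx=3,fy=3,interpolation=2)[:,:,::-1])
E
```

```text
clock: 6.58
tool_pos: [0.4238, 0.0977, 0.0786]
eef_rot: [0.556, -0.437, 0.437, -0.556]
contact_force: [0.5, -0.2, -0.8]
opening: 0.596
clock: 7.08
tool_pos: [0.4261, 0.0983, 0.2062]
eef_rot: [-0.554, 0.435, -0.439, 0.559]
contact_force: [0.5, -0.1, -1.6]
opening: 0.681
7.0833 [0.4261 0.0983 0.2062] [-0.0089 -0.     -0.0005] [-0.292  0.508 -0.061  2.156  0.067  0.47  -1.736] [ 0.54 -0.06 -1.55] 0.6813114227297643
[270.47667306 -15.33314743  83.03652047]
```

View pics/w8.png

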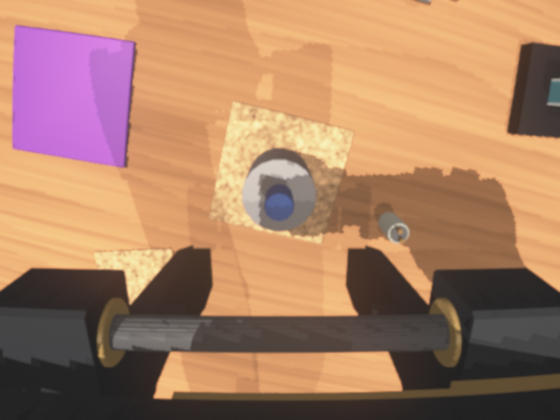

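View pics/side8.png

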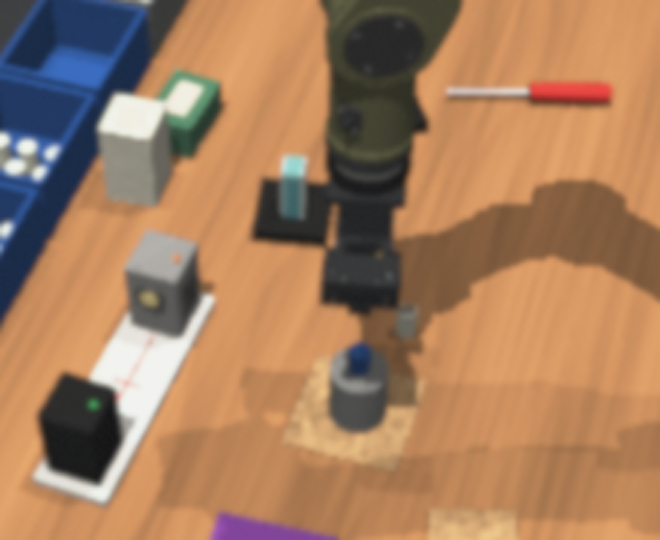

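The cover stands upright and centred on the mat: wrist (278,190), side crop (358,390). Next I'll look at the gate from above.

```bash
python3 -m inch '[[0,-15,15,0,0,0],[0,-30,25,0,0,0],[0,-25,32,0,0,0],[0,-10,35,0,0,0],[0,-5,35,0,0,0],[0,0,35,0,0,0],[0,0,30,0,0,0],[0,0,15,0,0,0],[0,0,0,0,0,0],[0,0,0,0,0,0]]' 88; python3 w.py w9
```

```text
clock: 8.07
tool_pos: [0.6385, 0.1503, 0.284]
eef_rot: [0.558, -0.437, 0.436, -0.555]
contact_force: [-0.1, -0.4, -0.6]
opening: 0.999
8.0667 [0.6385 0.1503 0.284 ] [ 0.0047 -0.      0.0003] [-0.272  0.687 -0.057  1.406  0.042  1.055 -1.668] [-0.13 -0.37 -0.62] 0.9985148390768592
```

View pics/w9.png

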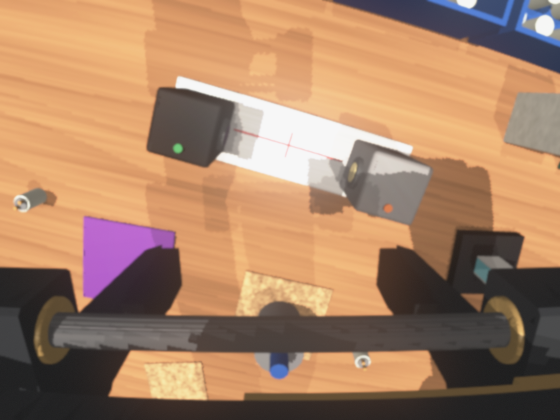

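Wrist view: the red cross is at about (290,146), the receiver at (190,125), the lamp at (390,180), and the base edges are visible.

```bash
cat > gate.py <<'E'
from h import *
w=load('w9');p=(w['pos'],w['quat']);img=w['img'].astype(int)
red=(img[...,0]-(img[...,1]+img[...,2])/2);m=((red>25)&(img[...,1]<200)).astype(np.uint8)
wh=cv2.cvtColor(w['img'],cv2.COLOR_RGB2HSV)
base=((wh[...,1]<45)&(wh[...,2]>110)).astype(np.uint8);
hull=np.zeros_like(m);cv2.fillConvexPoly(hull,np.array([[235,105],[345,138],[345,180],[235,150]]),1)
m&=hull
ys,xs=np.nonzero(m);P=onplane(w,np.c_[xs,ys].astype(float),.012,p)[:,:2]
wgt=red[ys,xs]
# fit main line robustly
for it in range(8):
    if it==0: k=np.ones(len(P),bool)
    c=np.average(P[k],0,weights=wgt[k]);U,S,V=np.linalg.svd((P[k]-c)*wgt[k][:,None]**.5);d=V[0];n=np.array([-d[1],d[0]]);k=abs((P-c)@n)<.002
d*=np.sign(d[1]);
dn=(P-c)@n; da=(P-c)@d
q=(abs(dn)>.004)&(abs(dn)<.015);a=np.median(da[q]);print('cross',c+a*d,'dir deg',np.degrees(np.arctan2(d[1],d[0])),'nlong',k.sum(),q.sum(),'armrange',dn[q].min(),dn[q].max(),np.std(da[q]))
# side base edges: boundary pts between white and wood
for (A,B) in [((240,97),(400,145)),((230,160),(335,192))]:
    A=np.array(A,float);B=np.array(B,float);pts=[];nn=np.array([-(B-A)[1],(B-A)[0]]);nn/=np.linalg.norm(nn)
    sat=cv2.GaussianBlur(wh[...,1].astype(np.float32),(3,3),0)
    for f in np.linspace(.02,.98,60):
        q0=A+f*(B-A);off=np.arange(-14,14.1,.25);xy=(q0+off[:,None]*nn).astype(np.float32)
        v=cv2.remap(sat,xy[:,:1],xy[:,1:],1)[:,0];g=abs(np.gradient(v));i=g.argmax();
        if g[i]>2: pts.append(xy[i])
    Q=onplane(w,np.array(pts,float),.012,p)[:,:2]
    vx=cv2.fitLine((Q*1000).astype(np.float32),cv2.DIST_HUBER,0,.01,.01).ravel();v=vx[:2]*np.sign(vx[1])
    nrm=np.array([-v[1],v[0]]);print(len(Q),'edge deg',np.degrees(np.arctan2(v[1],v[0])),'dist to cross mm',nrm@(vx[2:]-1000*(c+a*d)))
o=cv2.resize(w['img'][60:230,140:440],None,fx=2.6,fy=2.6,interpolation=2);cv2.imwrite('pics/g9.png',o[:,:,::-1])
E
python3 gate.py
```

```text
return _methods._mean(a, axis=axis, dtype=dtype,
  ret = ret.dtype.type(ret / rcount)
Traceback (most recent call last):
  File "gate.py", line 16, in <module>
    q=(abs(dn)>.004)&(abs(dn)<.015);a=np.median(da[q]);print('cross',c+a*d,'dir deg',np.degrees(np.arctan2(d[1],d[0])),'nlong',k.sum(),q.sum(),'armrange',dn[q].min(),dn[q].max(),np.std(da[q]))
                                                                                                                                                          ~~~~~~~~~^^
ValueError: zero-size array to reduction operation minimum which has no identity
```

```bash
sed -i 's/(red>25)&(img\[...,1\]<200)/(red>12)/; s/abs(dn)>.004/abs(dn)>.003/' gate.py; sed -i '4i o=cv2.resize(w["img"][60:230,140:440],None,fx=2.6,fy=2.6,interpolation=2);cv2.imwrite("pics/g9.png",o[:,:,::-1])\nprint(img[130:160:2,289].tolist())' gate.py; python3 gate.py
```

```text
[[247, 247, 247], [247, 247, 247], [247, 247, 247], [247, 246, 246], [247, 241, 241], [247, 227, 226], [247, 218, 218], [247, 201, 200], [247, 214, 212], [247, 244, 245], [247, 247, 247], [247, 247, 247], [247, 247, 247], [247, 247, 247], [247, 247, 247]]
cross [0.65734944 0.1447933 ] dir deg 87.21754301615178 nlong 272 83 armrange -0.014773842010288904 0.014958614913606744 0.04316821822980856
60 edge deg 87.53352 dist to cross mm -40.518976860600596
60 edge deg 87.6591 dist to cross mm 39.82550316780301
```

View pics/g9.png

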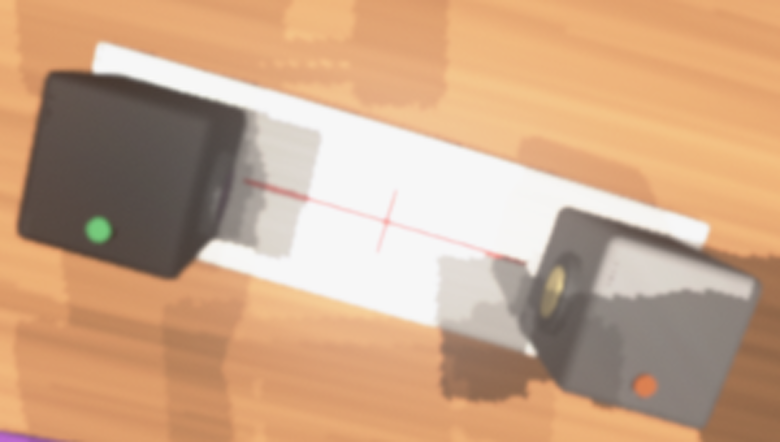

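```bash
python3 - <<'E'
from h import *
w=load('w9');p=(w['pos'],w['quat']);t=load('top0');t5=load('top5')
X=onplane(w,(288.9,145.4),.012,p)[0];print('wrist cross',X)
for d,roi in ((t,(222,158,250,184)),(t5,(222,158,250,184))):
    i=d['img'].astype(float);red=i[...,0]-(i[...,1]+i[...,2])/2
    x0,y0,x1,y1=roi;s=red[y0:y1,x0:x1]
    print(np.round(s[:,8:20:1].max(1)[:26],0).tolist()) if 0 else None
    # vertical arm: column profile off the line, row profile
    uv=project(d,[X])[0];cx,cy=uv.round().astype(int);print('proj',uv)
    sub=red[cy-8:cy+9,cx-8:cx+9];print(sub.astype(int)[::2]);
E
```

```text
wrist cross [0.65705665 0.14339982 0.012     ]
proj [235.85951611 170.19518022]
[[-5 -5 -5 -4 -5 -4 -3 -4 -4 -5 -5 -5 -5 -4 -6 -4 -3]
 [-4 -4 -4 -4 -6 -4 -5 -5 -5 -4 -5 -4 -4 -5 -4 -5 -5]
 [-4 -5 -4 -4 -4 -3 -5  0 14 -1 -5 -5 -3 -4 -4 -5 -3]
 [-6 -4 -6 -6 -6 -7 -6  5 47  0 -6 -6 -6 -5 -5 -6 -4]
 [35 41 47 46 36 40 47 68 92 38 22 31 32 24  8  6  4]
 [-6 -7 -6 -7 -6 -7 -2 35 49  3 -6 -5 -1  0  0  0  0]
 [-5 -3 -4 -4 -6 -5 -2 13 20 -3 -6 -5 -3 -5 -4 -5 -5]
 [-4 -6 -4 -4 -4 -4 -5 -4 -2 -5 -5 -5 -5 -4 -4 -3 -4]
 [-4 -3 -5 -5 -5 -5 -4 -5 -5 -5 -4 -5 -4 -3 -5 -4 -4]]
proj [235.85951611 170.19518022]
[[-4 -3 -4 -3 -3 -3 -3 -3 -2 -3 -4 -5 -4 -3 -3 -4 -3]
 [-4 -3 -3 -4 -2 -3 -4 -4 -5 -3 -3 -3 -4 -3 -3 -3 -4]
 [-2 -3 -3 -3 -4 -3 -5  0 12  0 -4 -3 -3 -2 -4 -4 -3]
 [-5 -4 -5 -4 -5 -5 -6  5 44  1 -6 -4 -4 -4 -4 -4 -4]
 [31 35 44 40 31 34 43 67 92 30 17 22 25 20  8  4  4]
 [-6 -6 -6 -5 -6 -6 -2 27 42  2 -4 -2 -1  0  0 -1  1]
 [-3 -4 -3 -2 -3 -3 -1 13 16 -1 -5 -3 -3 -4 -4 -4 -4]
 [-4 -4 -2 -4 -3 -4 -3 -4 -2 -3 -3 -3 -3 -3 -4 -2 -3]
 [-3 -3 -3 -3 -3 -3 -2 -4 -5 -3 -4 -3 -3 -3 -3 -4 -3]]
```

The wrist and top views agree on the cross at (0.657, 0.1435), and the gate axis is at about 87.6°. Now back over the cell.

```bash
python3 -m inch '[[18,3,-9,0,0,0],[30,7,-15,0,0,0],[34,8,-17,0,0,0],[34,8,-17,0,0,0],[34,8,-17,0,0,0],[34,8,-17,0,0,0],[34,8,-17,0,0,0],[30,8,-15,0,0,0],[22,6,-13,0,0,0],[0,0,0,0,0,0],[0,0,0,0,0,0]]' 88; python3 w.py w10; python3 - <<'E'
from plant import r
import numpy as np
for n in ('side','top'): np.savez(n+'10.npz',**r.snapshot(n))
E
```

```text
clock: 9.03
tool_pos: [0.5681, -0.1462, 0.2223]
eef_rot: [0.556, -0.438, 0.437, -0.555]
contact_force: [0.8, -0.2, -0.5]
opening: 0.999
9.0333 [ 0.5681 -0.1462  0.2223] [ 0.0027  0.     -0.0002] [ 0.223  0.655 -0.086  1.704  0.076  0.788 -1.234] [ 0.85 -0.25 -0.46] 0.9987571581420661
```

View pics/w10.png

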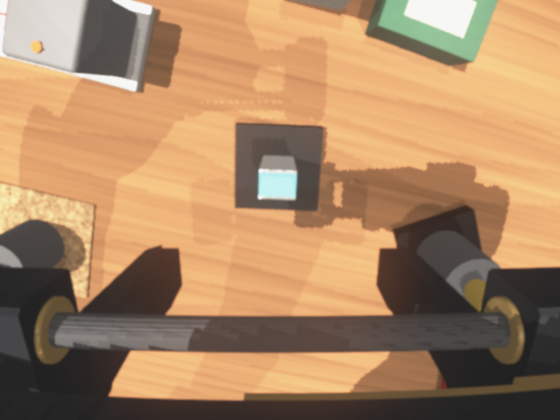

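The cell top is at about (277,185). The white frosted face points toward image-up, so the jaws must turn about 90°. I'll measure it in a crop.

```bash
python3 - <<'E'
from h import *
w=load('w10');p=(w['pos'],w['quat']);hsv=cv2.cvtColor(w['img'],cv2.COLOR_RGB2HSV)
cv2.imwrite('pics/c10.png',cv2.resize(w['img'][115:220,220:340],None,fx=5,fy=5,interpolation=2)[:,:,::-1])
t=load('top10');x,y=326,195;
cv2.imwrite('pics/t10.png',cv2.resize(t['img'][y-25:y+25,x-35:x+35],None,fx=8,fy=8,interpolation=2)[:,:,::-1])
s=load('side10');x,y=288,180;
cv2.imwrite('pics/s10.png',cv2.resize(s['img'][y-25:y+25,x-35:x+35],None,fx=8,fy=8,interpolation=2)[:,:,::-1])
print(hsv[185,277],hsv[163,277],hsv[145,255])
# stand outline
m=(hsv[...,2]<100).astype(np.uint8);k=np.zeros_like(m);k[118:214,230:328]=1;m&=k
cyan=((hsv[...,0]>80)&(hsv[...,0]<105)&(hsv[...,1]>40)&(hsv[...,2]>140)).astype(np.uint8)&k
for nm,mm,z in (('stand',m,.018),('celltop',cyan,.083)):
    c=max(cv2.findContours(mm,0,cv2.CHAIN_APPROX_NONE)[0],key=cv2.contourArea);print(nm,c[:,0].min(0),c[:,0].max(0))
    P=onplane(w,c[:,0].astype(float),z,p)[:,:2];print(cv2.minAreaRect((P*1000).astype(np.float32)))
E
```

```text
[ 90  46 243] [ 16  25 153] [ 9 61 96]
stand [243 137] [319 209]
((567.3694458007812, -149.11083984375), (71.05604553222656, 74.57566833496094), 9.080095291137695)
celltop [258 173] [296 196]
((571.0064086914062, -143.36790466308594), (18.330238342285156, 31.00714111328125), 11.336024284362793)
```

View pics/c10.png

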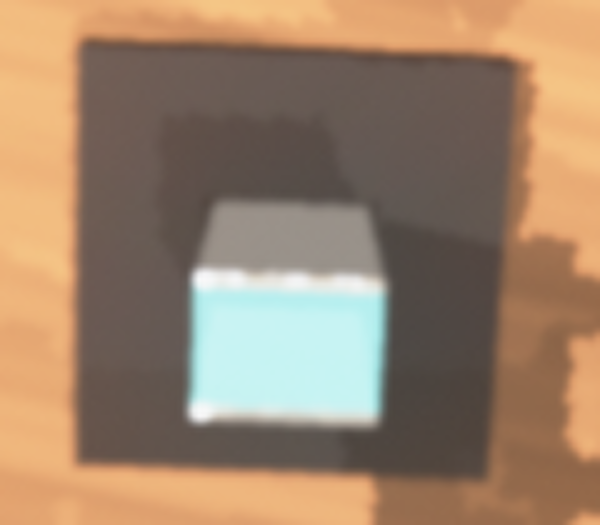

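View pics/t10.png

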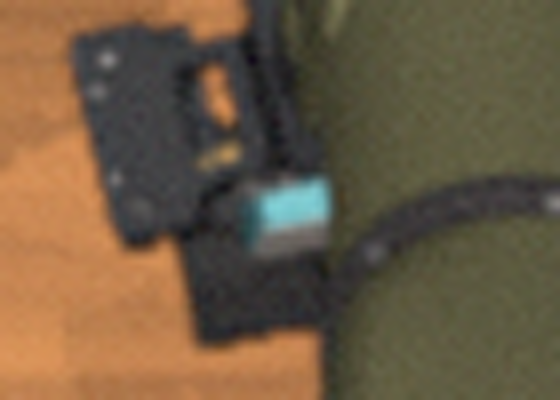

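View pics/s10.png

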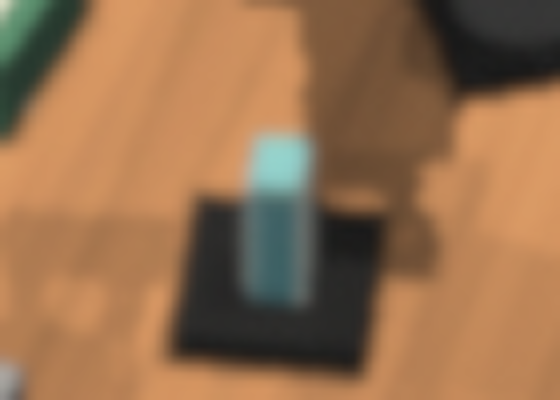

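```bash
python3 - <<'E'
from h import *
from plant import r
w=load('w10');p=(w['pos'],w['quat']);s=load('side10')
C=np.array([[191,268],[388,281],[381,428],[190,421]])/5+[220,115]
P=onplane(w,C,.083,p)*1000;print(P.round(1),P.mean(0))
for a,b in ((0,1),(3,2),(0,3),(1,2)):
    v=P[b]-P[a];print(np.linalg.norm(v),np.degrees(np.arctan2(v[1],v[0])))
print('tri top',tri([ray(w,C.mean(0),p),ray(s,(282/8+253,163/8+155))]))
S=np.array([[80,40],[516,62],[488,478],[78,462]])/5+[220,115]
Q=onplane(w,S,.018,p)*1000;print('stand',Q.mean(0))
for a,b in ((0,1),(3,2),(0,3),(1,2)):
    v=Q[b]-Q[a];print(np.linalg.norm(v),np.degrees(np.arctan2(v[1],v[0])))
st=r.get_state();a=np.radians(11.3);print(tilt(st,(np.cos(a),np.sin(a))))
E
```

```text
[[ 580.1 -125.8   83. ]
 [ 585.4 -156.8   83. ]
 [ 561.5 -161.8   83. ]
 [ 555.3 -131.2   83. ]] [ 570.58482337 -143.90245005   83.        ]
31.45548076552033 -80.2712707361232
31.18013182069717 -78.61171630010213
25.3639633751284 -167.69780147284553
24.45018065506026 -168.27800961876855
tri top (array([ 0.5684775 , -0.14482126,  0.07887791]), [np.float64(0.0014085395497647642), np.float64(0.0014085395497646712)])
stand [ 571.33116588 -144.0927959    18.        ]
82.82002633249787 -79.27832572297673
82.92965712555272 -78.76933899307697
83.82939902207282 -168.52240585087642
83.09425193385938 -168.4423734221905
[-1.35703194e-03 -1.52562267e+00 -4.11989448e-04]
```

```bash
python3 -m inch '[[0,0,0,0,-0.06,0],[0,0,0,0,-0.12,0],[0,0,0,0,-0.125,0],[0,0,0,0,-0.125,0],[0,0,0,0,-0.125,0],[0,0,0,0,-0.125,0],[0,0,0,0,-0.125,0],[0,0,0,0,-0.125,0],[0,0,0,0,-0.125,0],[0,0,0,0,-0.125,0],[0,0,0,0,-0.125,0],[0,0,0,0,-0.125,0]]' 60; python3 -m inch '[[0,0,0,0,-0.1,0],[0,0,0,0,0,0],[0,0,0,0,0,0]]'; python3 w.py w11;  python3 - <<'E'
from h import *
from plant import r
st=r.get_state();a=np.radians(11.3);print(tilt(st,(np.cos(a),np.sin(a))),tooldelta(st,[.5708,-.144,.13]))
E
```

```text
clock: 10.18
tool_pos: [0.571, -0.1424, 0.2232]
eef_rot: [-0.706, -0.039, 0.038, 0.706]
contact_force: [-0.9, -0.5, -0.7]
opening: 0.683
clock: 10.43
tool_pos: [0.5708, -0.143, 0.2229]
eef_rot: [-0.703, -0.07, 0.07, 0.704]
contact_force: [0.1, -0.2, 0.8]
opening: 0.681
10.4333 [ 0.5708 -0.143   0.2229] [-0.0005  0.      0.0006] [ 0.472  0.699 -0.533  1.687  0.439  0.877 -0.046] [ 0.1  -0.25  0.76] 0.6805017418369381
[-0.00022964  0.00065141  0.0004876 ] [-0.1826435  92.93501868 -0.78596423]
```

View pics/w11.png

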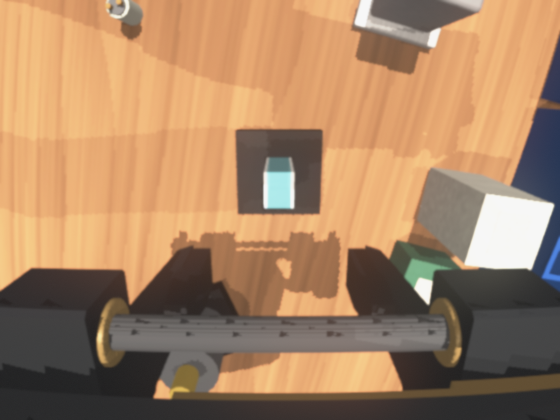

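The cell at (279,185) is now square to the image, and its clear face points toward the camera. I'll re-measure from this view before descending.

```bash
python3 - <<'E'
from h import *
w=load('w11');p=(w['pos'],w['quat'])
cv2.imwrite('pics/c11.png',cv2.resize(w['img'][120:220,230:330],None,fx=6,fy=6,interpolation=2)[:,:,::-1])
E
```

```text
(no output)
```

View pics/c11.png

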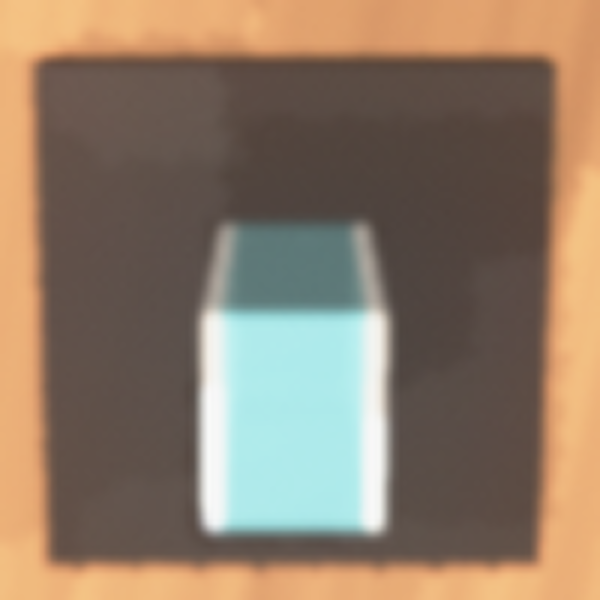

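```bash
python3 - <<'E'
from h import *
from plant import r
w=load('w11');p=(w['pos'],w['quat']);w10=load('w10')
C=np.array([[202,312],[388,312],[387,532],[203,532]])/6+[230,120]
P=onplane(w,C,.083,p)*1000;print(P.mean(0))
for a,b in ((0,1),(3,2),(0,3),(1,2)):
    v=P[b]-P[a];print(np.linalg.norm(v),np.degrees(np.arctan2(v[1],v[0])))
C10=np.array([[191,268],[388,281],[381,428],[190,421]])/5+[220,115]
print('tri',tri([ray(w,C.mean(0),p),ray(w10,C10.mean(0),(w10['pos'],w10['quat']))]))
print(tooldelta(r.get_state(),[.5705,-.144,.039]))
E
```

```text
[ 571.4530664  -143.63632696   83.        ]
24.794050934605327 11.403577709074863
25.2502261929599 11.395332211988997
30.74385703390094 -78.9918357844839
30.74772688988963 -78.14173471629748
tri (array([ 0.57115954, -0.14350862,  0.08390103]), [np.float64(0.000369319332029455), np.float64(0.0003693193320294304)])
[ -0.52116813 183.93487555  -0.74787192]
```

```bash
python3 -m inch '[[0,15,-0.5,0,0,0],[0,30,0,0,0,0],[0,36,0,0,0,0],[0,36,0,0,0,0],[0,30,0,0,0,0],[0,20,0,0,0,0],[0,10,0,0,0,0],[0,6,0,0,0,0],[0,0,0,0,0,0],[0,0,0,0,0,0],[0,0,0,0,0,0]]' 60; python3 w.py w12;  python3 - <<'E'
from h import *
from plant import r
st=r.get_state();a=np.radians(11.4);print(tilt(st,(np.cos(a),np.sin(a))),tooldelta(st,[.5712,-.1437,.039]))
E
```

```text
clock: 11.4
tool_pos: [0.5718, -0.1449, 0.0412]
eef_rot: [0.704, 0.071, -0.069, -0.703]
contact_force: [-0.7, 0.8, -0.2]
opening: 0.684
11.4 [ 0.5718 -0.1449  0.0412] [ 0.001  -0.      0.0025] [ 0.375  0.949 -0.362  1.796  0.628  0.511 -0.207] [-0.73  0.76 -0.19] 0.6844350001904129
[ 0.00099526 -0.00042113  0.00252814] [-0.24887652  2.17768614  1.37599745]
```

View pics/w12.png

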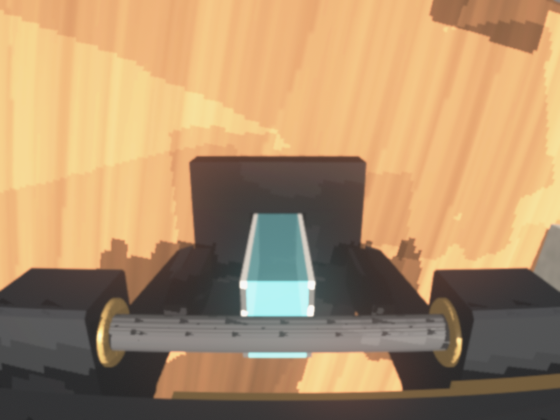

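The cell is centred between the fingers at (278,265), with the frosted faces toward the pads. Trimming 1 mm, then gripping.

```bash
python3 -m inch '[[0,2,1.3,0,0,-0.0025],[0,0,0,0,0,0],[0,0,0,0,0,0],[0,0,0,0,0,0],[0,0,0,0,0,0],[0,0,0,0,0,0],[0,0,0,0,0,0],[0,0,0,0,0,0]]' 10 30; python3 w.py w13
```

```text
clock: 12.12
tool_pos: [0.5705, -0.1436, 0.0378]
eef_rot: [-0.704, -0.071, 0.069, 0.704]
contact_force: [-0.2, 1.2, -0.4]
opening: 0.274
12.1167 [ 0.5705 -0.1436  0.0378] [ 0.0001 -0.      0.0027] [ 0.372  0.952 -0.357  1.801  0.632  0.501 -0.212] [-0.19  1.25 -0.36] 0.27380796560736054
```

View pics/w13.png

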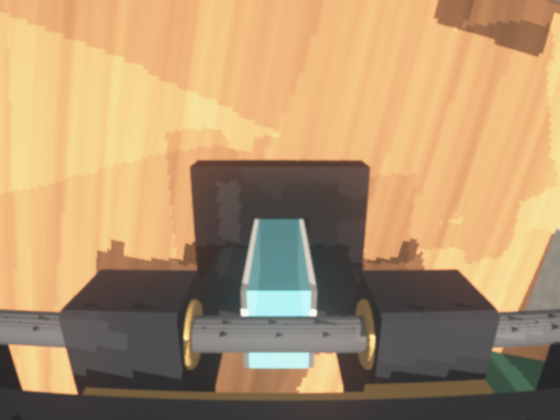

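Gripped at 24.1 mm. Lifting straight up.

```bash
python3 -m inch '[[0,-5,0,0,0,0],[0,-10,0,0,0,0],[0,-20,0,0,0,0],[0,-30,0,0,0,0],[0,-35,0,0,0,0],[0,-20,0,0,0,0],[0,-10,0,0,0,0],[0,0,0,0,0,0],[0,0,0,0,0,0]]'; python3 w.py w14;  python3 - <<'E'
from h import *
from plant import r
st=r.get_state();a=np.radians(-2.4);print(tilt(st,(np.cos(a),np.sin(a))),tooldelta(st,[.657,.1435,.168]))
d=r.snapshot('side');np.savez('side14.npz',**d);cv2.imwrite('pics/s14.png',cv2.resize(d['img'][120:230,200:340],None,fx=5,fy=5,interpolation=2)[:,:,::-1])
E
```

```text
clock: 12.92
tool_pos: [0.5695, -0.1439, 0.1676]
eef_rot: [0.704, 0.071, -0.069, -0.704]
contact_force: [-0.8, 0.2, -2.0]
opening: 0.268
12.9167 [ 0.5695 -0.1439  0.1676] [ 0.0004 -0.      0.0019] [ 0.451  0.767 -0.494  1.743  0.5    0.758 -0.097] [-0.8   0.18 -2.05] 0.26758083324452014
[-2.90115583e-04  2.40806352e-01  9.32109666e-05] [143.10466938  -1.26060257 264.2954056 ]
```

View pics/s14.png

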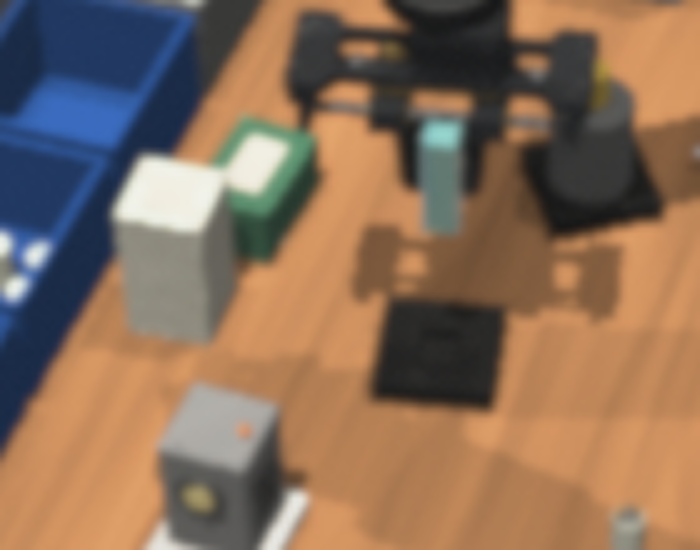

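View pics/w14.png

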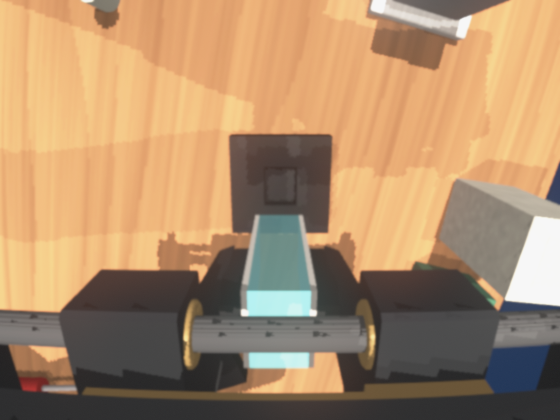

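The cell is out of the recess, upright and held. Moving it over the gate, then turning.

```bash
python3 -m inch '[[8,0,15,0,0,0],[15,-1,28,0,0,0],[19,-2,35,0,0,0],[19,-2,35,0,0,0],[19,-2,35,0,0,0],[19,-2,35,0,0,0],[19,0,35,0,0,0],[15,0,28,0,0,0],[10,0,18,0,0,0],[0,0,0,0,0.06,0],[0,0,0,0,0.1,0],[0,0,0,0,0.08,0]]';python3 -m inch '[[0,0,0,0,0,0],[0,0,0,0,0,0]]'; python3 w.py w15;  python3 - <<'E'
from h import *
from plant import r
st=r.get_state();a=np.radians(-2.4);print(tilt(st,(np.cos(a),np.sin(a))),tooldelta(st,[.657,.1435,.0675]))
d=r.snapshot('side');np.savez('side15.npz',**d);cv2.imwrite('pics/s15.png',cv2.resize(d['img'][170:290,180:320],None,fx=5,fy=5,interpolation=2)[:,:,::-1])
E
```

```text
clock: 14.02
tool_pos: [0.6568, 0.1439, 0.1745]
eef_rot: [0.707, -0.016, 0.015, -0.707]
contact_force: [0.0, -0.1, -1.2]
opening: 0.268
clock: 14.18
tool_pos: [0.6572, 0.1432, 0.1754]
eef_rot: [0.707, -0.014, 0.013, -0.707]
contact_force: [0.4, 1.0, -1.2]
opening: 0.273
14.1833 [0.6572 0.1432 0.1754] [ 0.0009  0.     -0.0001] [-0.081  0.846 -0.401  1.46   0.379  0.913 -0.632] [ 0.37  1.   -1.24] 0.2728401198805783
[0.00050545 0.00343826 0.00036123] [ -0.37760271 108.25559785   0.34354869]
```

View pics/s15.png

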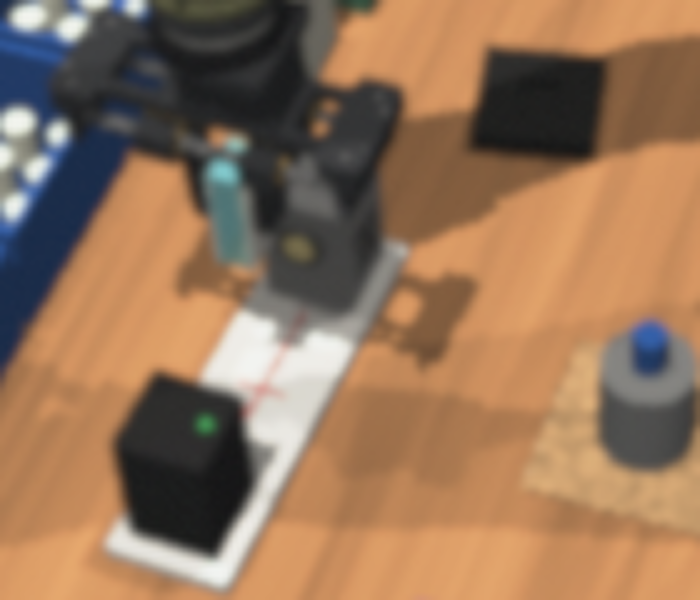

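View pics/w15.png

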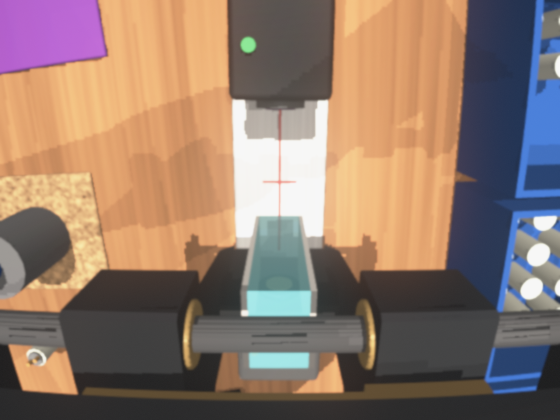

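The gate is aligned with the image (red line at column 280), the cell is at (279,290), and the side view shows it above the gate. I'll check how the cell sits in the grip, then lower.

```bash
python3 - <<'E'
from h import *
w=load('w15');T=w['tool_from_camera'];Ti=np.linalg.inv(T)
def proj(P): return cv2.projectPoints(np.array(P,float).reshape(-1,1,3),cv2.Rodrigues(Ti[:3,:3])[0],Ti[:3,3],w['mtx'],np.array([float(w['k1']),0,0,0,0.]))[0][:,0]
# expected front (+z tool) face: TCP is 30mm above underside -> bottom y=+30, top y=-45
print(proj([[-12,30,15],[12,30,15],[-12,-45,15],[12,-45,15]]) if 0 else proj(np.array([[-12,30,15],[12,30,15],[12,-45,15],[-12,-45,15],[-12,-45,-15],[12,-45,-15]])/1000).round(1))
cv2.imwrite('pics/c15.png',cv2.resize(w['img'][195:385,220:340],None,fx=3.1,fy=3.1,interpolation=2)[:,:,::-1])
p=(w['pos'],w['quat']);X=onplane(w,(280,181.5),.012,p)[0];print('cross again',X)
E
```

```text
[[255.5 215.2]
 [302.6 215.3]
 [317.7 291.7]
 [241.  291.6]
 [244.  368.6]
 [314.4 368.6]]
cross again [0.65819994 0.14421471 0.012     ]
```

View pics/c15.png

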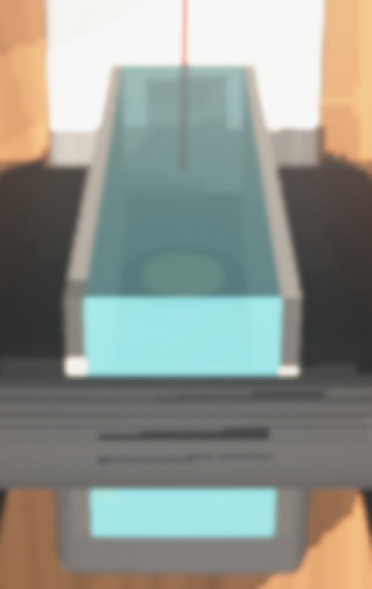

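The cell corners match the expected grip to about 1 px: straight, with the TCP 30 mm above the underside. Lowering 108 mm.

```bash
python3 -m inch '[[0,10,0,0,0.003,0],[0,18,0.5,0,0,0],[0,20,0,0,0,0],[0,20,0,0,0,0],[0,18,0,0,0,0],[0,12,0,0,0,0],[0,7,0,0,0,0],[0,3,0,0,0,0],[0,0,0,0,0,0],[0,0,0,0,0,0],[0,0,0,0,0,0]]'; python3 w.py w16;  python3 - <<'E'
from h import *
from plant import r
st=r.get_state();a=np.radians(-2.4);print(tilt(st,(np.cos(a),np.sin(a))),tooldelta(st,[.6575,.1437,.0675]))
for n in ('side','top'):
  d=r.snapshot(n);np.savez(n+'16.npz',**d)
d=load('side16');cv2.imwrite('pics/s16.png',cv2.resize(d['img'][170:290,180:320],None,fx=5,fy=5,interpolation=2)[:,:,::-1])
E
```

```text
clock: 15.2
tool_pos: [0.6591, 0.1443, 0.0702]
eef_rot: [-0.707, 0.014, -0.017, 0.707]
contact_force: [0.3, -0.8, -0.7]
opening: 0.27
15.2 [0.6591 0.1443 0.0702] [-0.0013  0.      0.0044] [-0.107  0.978 -0.348  1.515  0.443  0.722 -0.691] [ 0.25 -0.84 -0.67] 0.26983204564189867
[-0.00124495 -0.0021526   0.00434248] [-1.53843073  2.67179628 -0.59805866]
```

View pics/s16.png

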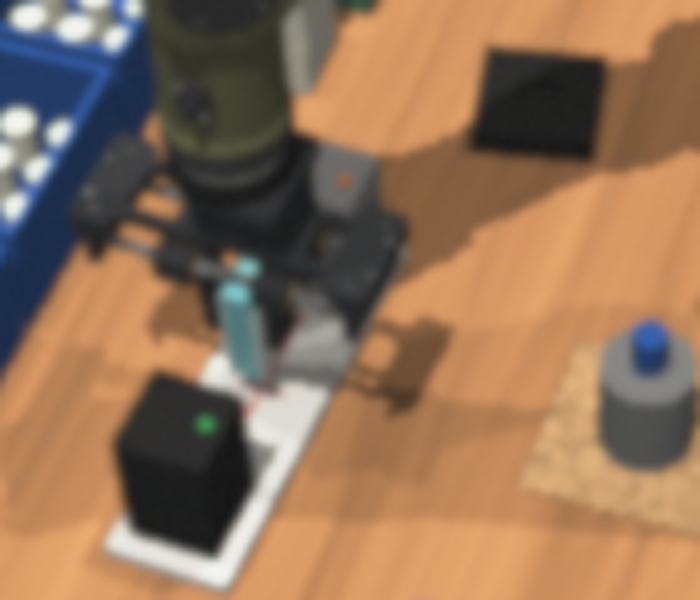

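View pics/w16.png

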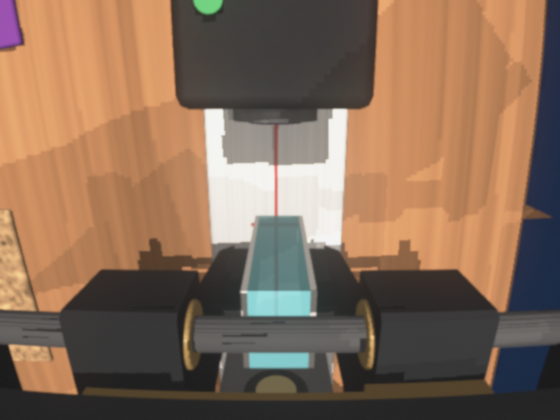

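The cell is between the lenses and nothing touches. Trimming the last millimetres.

```bash
python3 -m inch '[[-0.8,1.2,-0.3,0,-0.002,0.002],[-0.7,1.3,-0.3,0,0,0.002],[0,0,0,0,0,0],[0,0,0,0,0,0],[0,0,0,0,0,0],[0,0,0,0,0,0]]' >/dev/null; for i in 1 2 3 4; do python3 -m inch '[[0,0,0,0,0,0]]'>/dev/null; python3 - <<'E'
from h import *
from plant import r
st=r.get_state();a=np.radians(-2.4);print(tilt(st,(np.cos(a),np.sin(a))).round(4),tooldelta(st,[.6575,.1437,.0675]).round(2),st['clock'])
E
done; python3 w.py w17
```

```text
[-0.0006 -0.0001 -0.0015] [ 0.69 -0.95  0.22] 15.9333
[-0.0005 -0.     -0.0015] [ 0.7  -0.93  0.26] 16.0167
[-0.0006 -0.0001 -0.0015] [ 0.7  -0.92  0.24] 16.1
[-0.0005 -0.0001 -0.0015] [ 0.68 -0.93  0.32] 16.1833
16.1833 [0.6568 0.1434 0.0666] [-0.0005 -0.     -0.0015] [-0.106  0.983 -0.348  1.518  0.443  0.721 -0.689] [-0.63 -0.75 -0.38] 0.27031164117587764
```

View pics/w17.png

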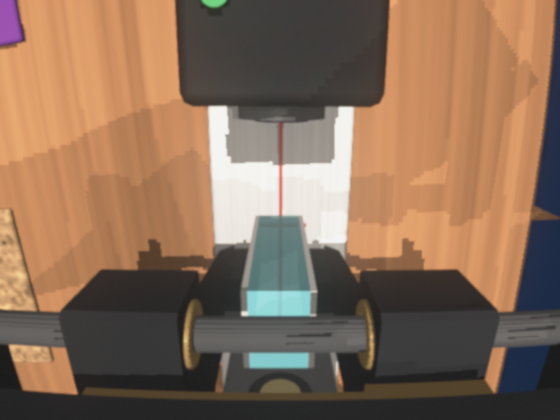

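```bash
python3 - <<'E'
from h import *
w=load('w17');p=(w['pos'],w['quat']);i=w['img'].astype(float);red=i[...,0]-(i[...,1]+i[...,2])/2
pts=[]
for v in range(125,213,3):
    s=np.clip(red[v,270:292]-20,0,None);pts.append((270+(s*np.arange(22)).sum()/s.sum(),v))
P=onplane(w,np.array(pts),.012,p);M=R.from_quat(p[1]).as_matrix();Q=((P-p[0])@M)*1000
c=np.polyfit(Q[:,2],Q[:,0],1);print('line in tool frame: slope deg',np.degrees(np.arctan(c[0])),'x at TCP',c[1],'resid',np.std(Q[:,0]-np.polyval(c,Q[:,2])))
# base edges in same rows
hs=cv2.cvtColor(w['img'],cv2.COLOR_RGB2HSV)[...,1].astype(float)
for a,b in ((200,225),(335,365)):
    E=[]
    for v in range(165,235,3): g=abs(np.gradient(cv2.GaussianBlur(hs,(3,3),0)[v,a:b]));E.append((a+(g*(g>g.max()/2)*np.arange(b-a)).sum()/(g*(g>g.max()/2)).sum(),v))
    q=((onplane(w,np.array(E),.012,p)-p[0])@M)*1000;c=np.polyfit(q[:,2],q[:,0],1);print('edge',np.degrees(np.arctan(c[0])),c[1])
# cell top in side/top views
d=load('top0');print(project(d,[[.6575,.1437,.1125]]))
from plant import r
for n in('side','top'):
    d=r.snapshot(n);cv2.imwrite(f'pics/{n}17.png',d['img'][:,:,::-1])
E
```

```text
line in tool frame: slope deg 0.030319306139661138 x at TCP 0.6892511071963068 resid 0.029598796188932557
edge 0.10625739229500393 -38.85380935734717
edge 0.23446103695662693 40.121144958604305
[[233.10308375 163.0802922 ]]
```

View pics/side17.png

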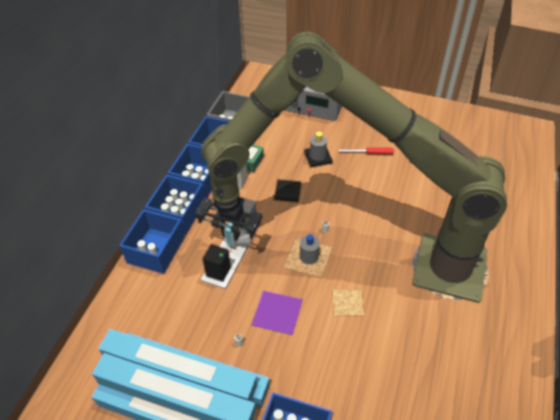

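View pics/top17.png

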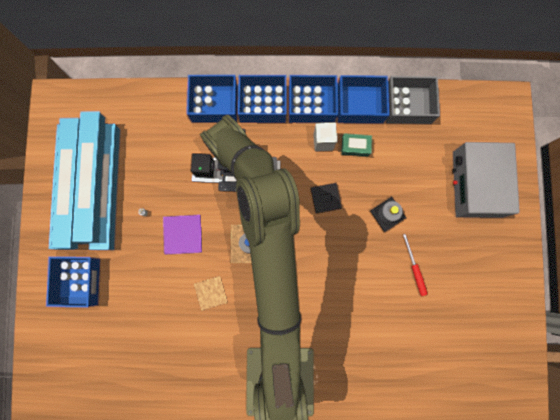

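Line in the tool frame: 0.03° slope and 0.7 mm offset. I'll make that trim, settle and hand in.

```bash
python3 -m inch '[[0.7,-0.9,0.2,0,0,0],[0,0,0,0,0,0],[0,0,0,0,0,0],[0,0,0,0,0,0],[0,0,0,0,0,0],[0,0,0,0,0,0]]'; python3 - <<'E'
from h import *
from plant import r
st=r.get_state();a=np.radians(-2.4);print(tilt(st,(np.cos(a),np.sin(a))).round(4),tooldelta(st,[.6575,.1437,.0675]).round(2),st['contact_force'],st['opening'])
print(r.finish_job())
E
```

```text
clock: 16.83
tool_pos: [0.6574, 0.1436, 0.0674]
eef_rot: [-0.707, 0.015, -0.014, 0.707]
contact_force: [0.0, -0.1, -2.2]
opening: 0.268
[-0.0005 -0.0001 -0.0016] [ 0.05 -0.09  0.09] [ 0.04256804 -0.05838963 -2.19494129] 0.2681119474125411
the job is handed in; nothing more can be done
None
```

I lifted the blue-knobbed cover off its stand and stood it upright in the middle of the large cork mat. I then took the glass cell by its two frosted faces and am holding it upright in the middle of the light path. The job was handed in at about 17 s on the robot's clock.

**Last checks**
- **Position:** the tool was within about 0.1 mm of my measured target, with the cell's middle about 75 mm above the bench.
- **Squareness:** before a final 0.7 mm trim, the gate's red line ran 0.03° off the tool axis, with the base edges 0.1–0.2° off. I did not take another picture after that trim.
- **Grip:** the fingers read about 24 mm open. The wrist force was about 2 N, roughly the cell's weight, so nothing else was being touched.
- **Surroundings:** the last side and top views showed the cover standing on the mat and everything else where it was.

**Disagreements**
- Two wrist views put the red cross about 1 mm apart, so the true centring is good to about 1–2 mm.
- The cell-top height came out 79 mm from one wrist and side pairing, and 84 mm from two wrist views. The text's dimensions give 83 mm.

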